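# Restock the analyser's reagent bay

## Robot

A 6-joint arm with a two-finger parallel gripper is mounted at the origin on the work surface. World frame = base frame: x ahead of the robot, y to its left, z up, the work surface at z = 0. Lengths are in m, angles in rad, forces in N, time in s.
With the tool pointing down it reaches from about 0.325 to 0.9 m from the base axis. Payload 6.1 kg.
Tool frame: the origin (TCP) lies midway between the tips of the shut fingers; the grasp point (between the pads) lies 19 mm behind it; z points along the fingers, y is the line along which they close (so a half turn about z gives the same grasp; the last joint's range is limited). The gripper opens to 85 mm and grips with 20 to 120 N. Pads are 22 mm wide; open, the fingers measure 114 mm over their backs; the gripper's body (76 mm by 85 mm) begins 54 mm behind the grasp point. The pads swing forward as they close: fully open they stand 13 mm farther back than shut.
Start: joints at [1.185, 0.22, 1.526, -0, 1.395, -0.126], TCP at [0.161, 0.604, 0.231] pointing down, gripper open.
Joint ranges: [-2.98, 2.98], [-0.91, 2.08], [0.09, 2.57], [-1.24, 4.39], [0.2, 2.65], [-2.68, 2.68]. Speed limits (rad/s): [2.57, 2.57, 3.01, 3.14, 3.14, 3.14].

## Interface

Orientations are given as [roll, pitch, yaw] about the fixed x, y, z axes, in that order (R = Rz(yaw) Ry(pitch) Rx(roll)).
In Python, from plant import movep, move_l, set_joints, gripper_to, hold, inverse_kinematics, observe, get_image, get_calibration, Unreachable, job_done gives the robot as it stands. Calls block until the motion is done:
- movep(position, orientation): joint-space move of the TCP to a pose.
- move_l(position, feed=0.15, rotation=None, max_force=None): straight line of the TCP; rotation=None keeps the orientation; feed is the mean speed in m/s. With max_force (N) it stops when the force on the tool has changed by that much, and returns True; else False.
- set_joints(angles): joint-space move.
- gripper_to(opening, f_grip=None): finger opening in m; f_grip is the grip in N (None keeps the last); returns when the fingers have stopped.
- hold(seconds).
- inverse_kinematics(position, orientation): joint angles nearest the present ones, or None.
- observe(): the state.
- get_image(name): name is "side" or "top" or "wrist"; returns (picture, depth): 400x640x3 uint8, red, green, blue; 400x640 float32, m along the optical axis (not along the pixel's ray), 0 where there is no reading.
- get_calibration(name): a dict with "intrinsics" (3x3 intrinsics, pixels), "world_from_camera" (4x4, takes a point from camera to world coordinates). Camera axes: x right, y down, z forward; pixel columns grow to the right and rows downward; lengths in m; the calibration is good to about 2 mm. The wrist camera is an equidistant fisheye: a pixel r from the principal point sees the ray r / f radians off the axis. A picture is of the moment at which its call begins: read the wrist's pose just before it. get_calibration takes no time and is no camera call; for the wrist camera it gives the pose at the moment of the call.
A pose or a line that the arm cannot do raises Unreachable and nothing moves.
- job_done(): hands the job in; it is judged then, once.
The state is a dict: "time_s": time; "q": joint angles; "joint_velocities": joint speeds; "joint_torque": joint torques, N m; "eef_pos": TCP position; "tcp_rot": TCP orientation; "ft_force": force on the tool from outside, world axes, zero at the start; "torque": the same for the moment, N m; "opening": finger opening in m; "grasp_force": force on a finger pad.
Only numpy, scipy, OpenCV 4.12 (cv2) and the standard library are available. Lean on these libraries where they do the work, as an engineer would, in place of code of your own. Each camera call takes 0.05 s, during which the arm holds its last target. There are 200 camera calls.

## Task

Take the spent vial with the red cap out of the analyser's reagent bay and put it in the red discard tray, and sort the white-capped reagent vials from the bench by height, every short one standing upright on the floor of the blue lane and every tall one in the yellow lane. Only when all that is done, push the bay's front door shut until it seats on its catch. Leave the other things on the bench where they are.

Things in the scene. Friction and masses are not known exactly. Their poses are not given: they have to be found in the camera images.
- short_1: Short reagent vial: amber glass with paper label and white cap, upright cylinder 34 mm in diameter, 50 mm tall with its cap, 80 g, thick heavy foot; stands loose on the bench at first. Origin: centre of its underside; z up its axis. May be absent.
- short_2: Short reagent vial: amber glass with paper label and white cap, upright cylinder 34 mm in diameter, 50 mm tall with its cap, 80 g, thick heavy foot; stands loose on the bench at first. Origin: centre of its underside; z up its axis. May be absent.
- short_3: Short reagent vial: amber glass with paper label and white cap, upright cylinder 34 mm in diameter, 50 mm tall with its cap, 80 g, thick heavy foot; stands loose on the bench at first. Origin: centre of its underside; z up its axis. May be absent.
- tall_1: Tall reagent vial: looks like a short one (amber glass, white cap, 34 mm in diameter, 80 g, thick heavy foot) but is 68 mm tall with its cap; stands loose on the bench at first. Origin: centre of its underside; z up its axis. May be absent.
- tall_2: Tall reagent vial: looks like a short one (amber glass, white cap, 34 mm in diameter, 80 g, thick heavy foot) but is 68 mm tall with its cap; stands loose on the bench at first. Origin: centre of its underside; z up its axis. May be absent.
- tall_3: Tall reagent vial: looks like a short one (amber glass, white cap, 34 mm in diameter, 80 g, thick heavy foot) but is 68 mm tall with its cap; stands loose on the bench at first. Origin: centre of its underside; z up its axis. May be absent.
- spent: The spent vial: amber glass with a RED cap, 34 mm in diameter, 60 mm tall, 80 g; it stands in the blue lane at first. Origin: centre of its underside; z up its axis.
- blue_lane: The blue lane in the reagent bay, fixed: an open-topped channel 39 mm wide, 188 mm long inside, walls 4 mm thick; vials stand in it side by side. x across it, y along it, z up. Origin: centre of its underside; its floor lies 4 mm above the origin, its walls' tops 24 mm. The lanes are parallel, centres 70 mm apart; which is nearer the door varies.
- yellow_lane: The yellow lane in the reagent bay, fixed: an open-topped channel 39 mm wide, 188 mm long inside, walls 4 mm thick; vials stand in it side by side. x across it, y along it, z up. Origin: centre of its underside; its floor lies 4 mm above the origin, its walls' tops 24 mm. The lanes are parallel, centres 70 mm apart; which is nearer the door varies.
- bay: Cream analyser with open-topped reagent bay, fixed. Origin: bench level, middle of bay's front edge; x into the bay, y to its left. Bay: x 0 to 178, y -115 to 115 mm; floor 4 mm; back and left walls 8 mm thick, inside those limits, and a deck on the right (y -160 to -107), all 40 mm high; lanes at x 48 and 118, y 0. Right of the deck (x -90 to 290) the housing, 220 mm high.
- bay_door (a joint): Angle of the bay's green-grey front door: 0 shut, grows as it swings out to the robot, to 1.3 rad. Hinge: point door_hinge, at the bay's front left corner. Panel 215 mm long, 10 thick, from 16 to 76 mm above the bench. Friction (0.05 N m) keeps it where left; over the last 0.06 rad it is pushed over a sprung ball catch (about 2 N at the free end), then sits at 0 to 0.015 rad.
- door_hinge (a point): A point on the door's hinge axis at bench level, in the middle of the panel's thickness; axes as the bay's. Shut, the panel runs from here along the bay's -y; at angle a it runs along (-sin a, -cos a) in the bay's x, y, and its outer face looks along (-cos a, sin a).
- door_face (a point): A point on the door's outer face (the one to push), 150 mm from the hinge axis and 45 mm above the bench; its -x points outward from the face.
- discard_tray: Red open discard tray, loose, 0.5 kg, 120 x 120 x 35 mm high, walls and floor 4 mm. Origin: centre of its underside; z up.
- timer: White digital timer, 60 x 60 x 22 mm; a bystander, to be left alone. Origin: centre of its underside.
- tip_box: Blue pipette tip box, 85 x 120 x 65 mm high; a bystander, to be left alone. Origin: centre of its underside.
- heat_block: Aluminium heating block with dark wells, 75 x 95 x 50 mm high; a bystander, to be left alone. Origin: centre of its underside.
- beaker: Glass beaker, 64 mm in diameter, 80 mm high; a bystander, to be left alone. Origin: centre of its underside.
- marker: Black and red marker pen lying flat, 130 x 13 x 13 mm, along its x; a bystander, to be left alone. Origin: centre of its underside.
- wash_bottle: White wash bottle with red cap, 60 mm in diameter, 130 mm high; a bystander, to be left alone. Origin: centre of its underside.
Not all that is in view belongs to the job. What is shaped like the spent but brown, pink or turquoise is not meant.

How it is judged:
On the way, in this order (a step that is already met when the one before it is completed fails the run):
1. the spent vial is in the discard tray and every vial stands in the lane for its height, while the door is still open (x of short_1 in the frame of blue_lane between -0.007 and 0.007 m and y of short_1 in the frame of blue_lane between -0.088 and 0.088 m and z of short_1 in the frame of blue_lane between 0 and 0.008 m and angle between each of short_1, short_2, short_3, tall_1, tall_2, tall_3's own z axis and vertical below 0.12 rad and linear speed of each of short_1, short_2, short_3, tall_1, tall_2, tall_3, spent below 0.02 m/s and x of short_2 in the frame of blue_lane between -0.007 and 0.007 m and y of short_2 in the frame of blue_lane between -0.088 and 0.088 m and z of short_2 in the frame of blue_lane between 0 and 0.008 m and x of short_3 in the frame of blue_lane between -0.007 and 0.007 m and y of short_3 in the frame of blue_lane between -0.088 and 0.088 m and z of short_3 in the frame of blue_lane between 0 and 0.008 m and x of tall_1 in the frame of yellow_lane between -0.007 and 0.007 m and y of tall_1 in the frame of yellow_lane between -0.088 and 0.088 m and z of tall_1 in the frame of yellow_lane between 0 and 0.008 m and x of tall_2 in the frame of yellow_lane between -0.007 and 0.007 m and y of tall_2 in the frame of yellow_lane between -0.088 and 0.088 m and z of tall_2 in the frame of yellow_lane between 0 and 0.008 m and x of tall_3 in the frame of yellow_lane between -0.007 and 0.007 m and y of tall_3 in the frame of yellow_lane between -0.088 and 0.088 m and z of tall_3 in the frame of yellow_lane between 0 and 0.008 m and x of spent in the frame of discard_tray between -0.058 and 0.058 m and y of spent in the frame of discard_tray between -0.058 and 0.058 m and z of spent in the frame of discard_tray between 0 and 0.03 m and value of joint bay_door above 0.2 rad), for 0.2 s.
2. the door is shut on its catch (value of joint bay_door below 0.025 rad), for 0.2 s.
At the end, for the whole second after the job is handed in: Each short vial present stands upright (0.12 rad) on the blue lane's floor, each tall one on the yellow lane's (within 7 mm of its middle line, 88 mm of its centre), at rest; the spent vial is in the discard tray; the door is on its catch (below 0.025 rad), still (x of short_1 in the frame of blue_lane between -0.007 and 0.007 m and y of short_1 in the frame of blue_lane between -0.088 and 0.088 m and z of short_1 in the frame of blue_lane between 0 and 0.008 m and angle between each of short_1, short_2, short_3, tall_1, tall_2, tall_3's own z axis and vertical below 0.12 rad and linear speed of each of short_1, short_2, short_3, tall_1, tall_2, tall_3, spent below 0.02 m/s and x of short_2 in the frame of blue_lane between -0.007 and 0.007 m and y of short_2 in the frame of blue_lane between -0.088 and 0.088 m and z of short_2 in the frame of blue_lane between 0 and 0.008 m and x of short_3 in the frame of blue_lane between -0.007 and 0.007 m and y of short_3 in the frame of blue_lane between -0.088 and 0.088 m and z of short_3 in the frame of blue_lane between 0 and 0.008 m and x of tall_1 in the frame of yellow_lane between -0.007 and 0.007 m and y of tall_1 in the frame of yellow_lane between -0.088 and 0.088 m and z of tall_1 in the frame of yellow_lane between 0 and 0.008 m and x of tall_2 in the frame of yellow_lane between -0.007 and 0.007 m and y of tall_2 in the frame of yellow_lane between -0.088 and 0.088 m and z of tall_2 in the frame of yellow_lane between 0 and 0.008 m and x of tall_3 in the frame of yellow_lane between -0.007 and 0.007 m and y of tall_3 in the frame of yellow_lane between -0.088 and 0.088 m and z of tall_3 in the frame of yellow_lane between 0 and 0.008 m and x of spent in the frame of discard_tray between -0.058 and 0.058 m and y of spent in the frame of discard_tray between -0.058 and 0.058 m and z of spent in the frame of discard_tray between 0 and 0.03 m and value of joint bay_door below 0.025 rad and velocity of joint bay_door between -0.05 and 0.05 rad/s); the robot touches nothing.
It fails at once if one of the other things on the bench (timer, tip box, heating block, beaker, marker, wash bottle) is pushed more than 4 cm from its place or knocked over (distance of any of timer, tip_box, heat_block, beaker, marker, wash_bottle from where it was at the start of the episode above 0.04 m or angle between any of timer, tip_box, heat_block, beaker, marker, wash_bottle's own z axis and vertical above 0.6 rad).
Of short_1, short_2, short_3, tall_1, tall_2, tall_3 only 4 to 6 are there at a start; the rules pass over those that are not, and their reading is None.
At some moment in a run one of short_1, short_2, short_3, tall_1, tall_2, tall_3 may be knocked a few centimetres aside while the robot is not near it.
Once in a run the grip may slacken for a moment while it holds something.
It also fails if it takes over 210 s, if anything falls off the work surface, if the arm or the gripper's body presses on something with over 40 N, if the wrist force passes 120 N, or if a joint passes its speed limit or range.

## Working session

There is one attempt and no reset: what is moved stays moved. The work goes in short steps, each a Python script; the robot and the scene stay as the last script left them, time stands still between calls to the robot, and variables do not carry over. Pictures are saved under pics/ and viewed, at most 14 in all, crops included, and the job is handed in when it is done.

```bash
ls; mkdir -p pics
python3 - <<'E'
from plant import *
import cv2,numpy as np
for n in ("top","side"):
    p,d=get_image(n); np.savez("/tmp/"+n,p=p,d=d)
    cv2.imwrite(f"pics/{n}0.png",p[:,:,::-1])
    c=get_calibration(n); print(n,c["intrinsics"],np.round(c["world_from_camera"],4).tolist())
print(observe())
E
```

```text
pics
top [[402.90216007   0.         320.0330631 ]
 [  0.         402.90216007 200.17823064]
 [  0.           0.           1.        ]] [[-0.019, -0.9911, 0.1318, 0.4478], [-0.9998, 0.0193, 0.0016, 0.0749], [-0.0042, -0.1317, -0.9913, 1.0336], [0.0, 0.0, 0.0, 1.0]]
side [[503.5223319    0.         324.05443023]
 [  0.         503.5223319  207.74634853]
 [  0.           0.           1.        ]] [[0.7064, -0.4375, 0.5564, -0.1126], [-0.7078, -0.4365, 0.5554, -0.6405], [-0.0001, -0.7862, -0.618, 0.8495], [0.0, 0.0, 0.0, 1.0]]
{'time_s': 0.1, 'q': array([ 1.18490461e+00,  2.21180938e-01,  1.52753226e+00, -8.03099296e-06,
        1.39470427e+00, -1.26072659e-01]), 'joint_velocities': array([ 0.00058486, -0.00092967, -0.00129045, -0.00033407, -0.00202163,
        0.00095088]), 'joint_torque': array([ 8.92192147e-04, -4.98238814e+01, -3.90549016e+01, -1.31211477e-04,
        5.60953544e-03, -4.78534972e-06]), 'eef_pos': array([0.16034149, 0.60349797, 0.23026896]), 'tcp_rot': array([-3.13978132e+00, -2.21609113e-04,  2.88177481e+00]), 'ft_force': array([-0.46697483, -0.72501118, -0.1404001 ]), 'torque': array([0.00621035, 0.01530675, 0.02650109]), 'grasp_force': 0.0, 'opening': 0.08536419562278386}
```

View pics/top0.png

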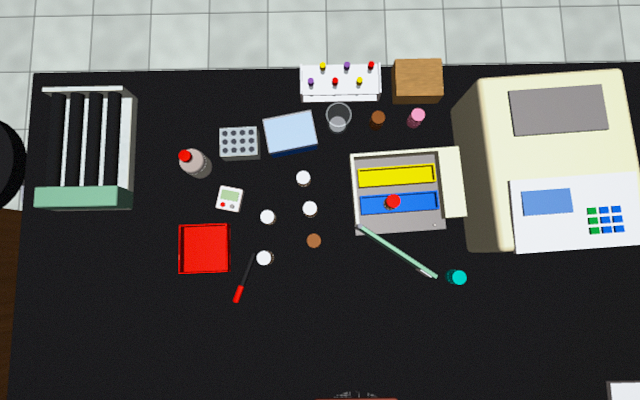

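View pics/side0.png

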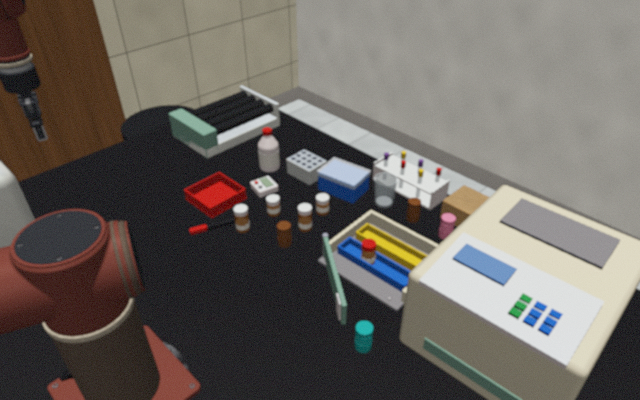

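The top view shows four white caps at (303,178), (310,208), (267,216) and (264,258). The red-capped spent vial is at (393,201) in the blue lane, which is nearer the door. The tray is at (204,248) and the door runs (358,227) to (436,275). The brown vials at (314,240) and (378,117), the pink (417,117) and the turquoise (459,277) are decoys. The side view agrees: caps at (241,211), (273,201), (305,210) and (322,200).

```bash
cat > h.py <<'E'
import numpy as np,cv2
from plant import *
def world(n,d,c=None):
    c=c or get_calibration(n); K=c["intrinsics"]; T=c["world_from_camera"]
    v,u=np.mgrid[:400,:640]
    P=np.stack([(u-K[0,2])/K[0,0]*d,(v-K[1,2])/K[1,1]*d,d],-1)
    return P@T[:3,:3].T+T[:3,3]
def ray(n,u,v):
    c=get_calibration(n);K=c["intrinsics"];T=c["world_from_camera"]
    return T[:3,3],T[:3,:3]@np.array([(u-K[0,2])/K[0,0],(v-K[1,2])/K[1,1],1])
def onplane(n,u,v,z):
    o,r=ray(n,u,v); return o+r*(z-o[2])/r[2]
def blobs(m,amin=15):
    k,l,s,c=cv2.connectedComponentsWithStats(m.astype(np.uint8))
    return [(l==i,s[i],c[i]) for i in range(1,k) if s[i,4]>=amin]
def masks(p):
    h=cv2.cvtColor(p,cv2.COLOR_RGB2HSV); H,S,V=[h[...,i].astype(int) for i in range(3)]
    return dict(white=(S<45)&(V>150),red=((H<6)|(H>174))&(S>150)&(V>90),blue=(H>100)&(H<115)&(S>180)&(V>80),
      yellow=(H>22)&(H<34)&(S>160)&(V>100),green=(H>60)&(H<90)&(S>25)&(S<130)&(V>60))
E
python3 - <<'E'
from h import *
for n in("top","side"):
    z=np.load(f"/tmp/{n}.npz");p,d=z["p"],z["d"];W=world(n,d)
    for k,m in masks(p).items():
        for b,s,c in blobs(m):
            if s[4]>3000: continue
            w=W[b&(d>0)]
            if len(w)<5: continue
            t=w[w[:,2]>np.percentile(w[:,2],90)-.006] if k in("white","red") else w
            lo,hi=t.min(0),t.max(0)
            if w[:,0].mean()>1.3: continue
            print(n,k,np.round(c,1),s[4],"med",np.round(np.median(t,0),4),"mid",np.round((lo+hi)/2,4),"ext",np.round(hi-lo,3),"z90",round(np.percentile(w[:,2],90),4))
z=np.load("/tmp/top.npz");W=world("top",z["d"]);m=masks(z["p"])
for k in("blue","yellow"):
    b=max(blobs(m[k]),key=lambda b:b[1][4] if 330<b[2][0]<450 else 0)[0]
    w=W[b]; 
    for lab,zz in(("all",w),("top",w[w[:,2]>.018])):
        if len(zz)>4:print(k,lab,cv2.minAreaRect((zz[:,:2]*1000).astype(np.float32)),np.percentile(zz[:,2],[5,50,95]))
b=max(blobs(m["green"]),key=lambda b:b[1][4] if 340<b[2][0]<450 else 0)[0]
w=W[b];w=w[w[:,2]>.066];print("door",len(w),cv2.minAreaRect((w[:,:2]*1000).astype(np.float32)),cv2.fitLine(w[:,:2].astype(np.float32),2,0,.01,.01).ravel())
E
```

```text
top white [82.2 88.4] 382 med [0.8634 0.6575 0.0861] mid [0.8637 0.6592 0.0862] ext [0.013 0.198 0.008] z90 0.088
top white [ 64.8 142.3] 328 med [0.7365 0.7152 0.0579] mid [0.7374 0.7148 0.0582] ext [0.219 0.005 0.009] z90 0.057
top white [ 83.7 142. ] 362 med [0.7367 0.6674 0.059 ] mid [0.7295 0.6677 0.0583] ext [0.207 0.004 0.009] z90 0.058
top white [102.6 141.8] 390 med [0.7458 0.6204 0.0593] mid [0.7361 0.6206 0.0599] ext [0.221 0.004 0.009] z90 0.0579
top white [124.5 142.6] 968 med [0.7371 0.5722 0.0364] mid [0.7394 0.5721 0.05  ] ext [0.238 0.028 0.034] z90 0.0392
top white [282.2 121.1] 151 med [0.7881 0.175  0.0661] mid [0.7518 0.1549 0.0667] ext [0.106 0.12  0.008] z90 0.0684
top white [337.1 123.6] 184 med [0.7583 0.0316 0.0812] mid [0.7604 0.0314 0.0801] ext [0.013 0.039 0.009] z90 0.0811
top white [238.  141.4] 816 med [0.7293 0.2795 0.0515] mid [0.7318 0.2787 0.052 ] ext [0.075 0.094 0.009] z90 0.0536
top white [192.7 161.4] 299 med [0.6694 0.376  0.103 ] mid [0.6768 0.3856 0.1048] ext [0.039 0.038 0.012] z90 0.1046
top white [302.7 177. ] 154 med [0.6372 0.1175 0.051
[... 7666 characters left out ...]
625), (98.41716766357422, 325.9020690917969), 20.206335067749023) [0.00662374 0.01044064 0.03095172]
blue top ((550.2255859375, -60.85693359375), (98.41716766357422, 325.49432373046875), 20.206335067749023) [0.02085121 0.02909955 0.03304295]
yellow all ((600.8236083984375, -48.89805603027344), (132.3345947265625, 370.6673889160156), 31.378511428833008) [0.00680399 0.01056294 0.03090031]
yellow top ((597.0476684570312, -44.93504333496094), (130.01414489746094, 359.96832275390625), 31.378507614135742) [0.02106768 0.02890135 0.03236501]
door 414 ((457.95904541015625, -68.90089416503906), (275.5093994140625, 84.81399536132812), 76.91819763183594) [ 0.5392968   0.84211576  0.44954056 -0.10388051]
```

Run:
```python
from h import *
from scipy.spatial.transform import Rotation as R
for n in("top","side"):
    z=np.load(f"/tmp/{n}.npz");d=z["d"];W=world(n,d);m=masks(z["p"])
    for k in("blue","yellow","red"):
        for b,s,c in blobs(m[k],1000):
            if s[4]>3000: continue
            w=W[b&(d>0)]; w=w[w[:,2]>(.02)]
            if k!="red": w=w[(w[:,2]<.034)]
            r=cv2.minAreaRect((w[:,:2]*1000).astype(np.float32));print(n,k,np.round(r[0],1),np.round(r[1],1),round(r[2],2))
    b=[b for b,s,c in blobs(m["green"]) if 300<c[0]<430 and s[4]>300][0]
    w=W[b&(d>0)];w=w[(w[:,2]>.072)&(w[:,2]<.09)];r=cv2.minAreaRect((w[:,:2]*1000).astype(np.float32));print("door",np.round(r[0],1),np.round(r[1],1),round(r[2],2),np.round(cv2.boxPoints(r),0).tolist())
# rays
caps=[((302.7,177),(322.1,196.9)),((309.4,207.7),(304.4,207.1)),((266.8,216.4),(272.4,198)),((263.3,257.4),(240,208.2)),((392.7,200.7),(368.4,245.2))]
for a,b in caps:
    print(np.round([onplane("top",*a,z)[:2] for z in(.05,.068)],4).tolist(),np.round([onplane("side",*b,z)[:2] for z in(.05,.068)],4).tolist())
```

```text
top blue [ 572.6 -122.1] [ 46.9 193.6] 3.28
top yellow [ 642.5 -118.7] [ 48.5 195.1] 3.1
top red [467.2 367. ] [119.6 120.3] 1.05
door [ 448.9 -107.3] [211.5  10.3] 55.0 [[384.0, -191.0], [392.0, -197.0], [514.0, -24.0], [505.0, -18.0]]
side blue [ 572.6 -126.5] [ 49.  193.4] 3.11
side yellow [ 642.3 -111.6] [ 49.6 176.5] 2.85
side red [469.6 363.6] [126.3 125.2] 1.25
door [ 450.2 -110.2] [210.1  10.7] 55.08 [[386.0, -193.0], [394.0, -199.0], [515.0, -27.0], [506.0, -21.0]]
[[0.6375, 0.1184], [0.634, 0.1176]] [[0.6364, 0.1145], [0.6195, 0.0975]]
[[0.5605, 0.103], [0.5584, 0.1025]] [[0.5734, 0.1158], [0.5579, 0.0988]]
[[0.541, 0.2077], [0.5393, 0.2053]] [[0.5405, 0.2038], [0.5258, 0.1848]]
[[0.4417, 0.2163], [0.4418, 0.2137]] [[0.4535, 0.2295], [0.4408, 0.2099]]
[[0.5738, -0.1022], [0.5715, -0.099]] [[0.58, -0.0961], [0.5644, -0.1084]]
```

```bash
cat >> h.py <<'E'
PSI=.054; O=[np.pi,0,-np.pi/2+PSI]
BX=np.array([np.cos(PSI),np.sin(PSI)]);BY=np.array([-BX[1],BX[0]])
BLUE=np.array([.5726,-.124]);YEL=BLUE+.070*BX
ZH=.19
def st(t):
    s=observe();print(t,"t%.1f"%s["time_s"],"op %.4f gf %.1f"%(s["opening"],s["grasp_force"]),np.round(s["eef_pos"],4),np.round(s["ft_force"],1))
    return s
def pick(xy,top,dz,base=0):
    gripper_to(.062)
    movep([*xy,ZH],O)
    r=move_l([*xy,top-dz],feed=.12,max_force=12); print("down",r)
    gripper_to(.0,50); st("grip")
    move_l([*xy,ZH],feed=.15); st("lift")
def place(xy,ztcp):
    movep([*xy,ZH],O) 
    s=st("carry")
    if s["opening"]<.025: print("LOST"); return False
    r=move_l([*xy,ztcp+.012],feed=.15,max_force=8);
    r=r or move_l([*xy,ztcp+.0005],feed=.04,max_force=6); st(f"low {r}")
    gripper_to(.056); move_l([*xy,ZH],feed=.2); return True
def snap(tag,x=(0,640),y=(0,400),k=1,n="top"):
    p,d=get_image(n); cv2.imwrite(f"pics/{tag}.png",cv2.resize(p[y[0]:y[1],x[0]:x[1],::-1],None,fx=k,fy=k)); return p,d
E
python3 - <<'E'
from h import *
for t in([.57,-.101],BLUE+.055*BY,YEL,[.637,.116],[.4416,.2115],[.4684,.3655]):
    for yw in(-np.pi/2+PSI,np.pi/2+PSI):
        q=inverse_kinematics([*t,.03],[np.pi,0,yw]); print(np.round(t,3),None if q is None else np.round(q,2))
E
```

```text
[ 0.57  -0.101] None
[ 0.57  -0.101] [-0.31  0.34  1.79  0.    1.01 -0.37]
[ 0.57  -0.069] None
[ 0.57  -0.069] [-0.26  0.33  1.8   0.    1.01 -0.31]
[ 0.642 -0.12 ] None
[ 0.642 -0.12 ] [-0.31  0.49  1.58  0.    1.07 -0.36]
[0.637 0.116] None
[0.637 0.116] [ 0.06  0.48  1.6  -0.    1.06  0.  ]
[0.442 0.212] None
[0.442 0.212] [ 0.29  0.15  2.02 -0.    0.97  0.23]
[0.468 0.366] [ 0.53  0.37  1.75  0.    1.02 -2.67]
[0.468 0.366] [ 0.53  0.37  1.75 -0.    1.02  0.48]
```

```bash
sed -i 's/O=\[np.pi,0,-np.pi\/2+PSI\]/O=[np.pi,0,np.pi\/2+PSI]/' h.py
python3 - <<'E'
from h import *
pick([.5705,-.102],.068,.034)
place([.468,.365],.005+.026)
p,d=snap("a1",(160,480),(80,310),2)
E
```

```text
down False
grip t5.2 op 0.0325 gf 49.8 [ 0.5712 -0.1022  0.0349] [-0.7 -0.5  4.3]
lift t6.3 op 0.0326 gf 50.4 [ 0.5696 -0.1017  0.1885] [ 0.5  0.5 -0.3]
carry t8.1 op 0.0327 gf 50.1 [0.4687 0.3641 0.1899] [ 0.7  0.  -1.1]
low False t9.7 op 0.0331 gf 50.9 [0.4678 0.3649 0.0312] [ 0.2 -0.5  0.3]
```

View pics/a1.png

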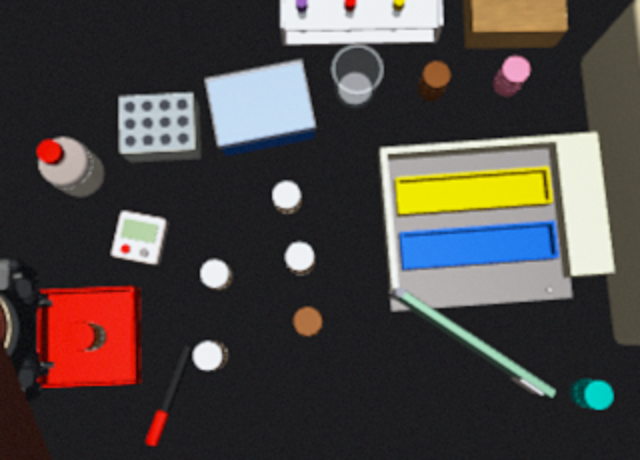

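The red-capped vial now stands in the tray at crop (93,337) and both lanes are empty. The four white caps have not moved. Next, the white-capped vials, locating each one again before its grasp.

```bash
cat >> h.py <<'E'
def caps(p,d):
    W=world("top",d); out=[]
    for b,s,c in blobs(masks(p)["white"],90):
        w=W[b&(d>0)]
        if s[4]>260 or len(w)<50: continue
        z=np.percentile(w[:,2],90); t=w[w[:,2]>z-.006]; e=np.ptp(t,0); m=(t.min(0)+t.max(0))/2
        if max(e[:2])<.038 and min(e[:2])>.024 and z<.085: out.append((m[0]-.0003,m[1]-.0017,z))
    return out
def do(near,zexp,slot,lane):
    p,d=get_image("top"); cs=caps(p,d); print("caps",np.round(cs,4).tolist())
    c=min(cs,key=lambda c:np.hypot(c[0]-near[0],c[1]-near[1])+5*abs(c[2]-zexp))
    if abs(c[2]-zexp)>.006: print("no match"); return False
    if zexp<.06: top,dz=.05,.030
    else: top,dz=.068,.036
    pick(c[:2],top,dz)
    return place((BLUE if lane=="b" else YEL)+slot*BY,.008+top-dz)
E
python3 - <<'E'
from h import *
movep([.45,.1,.35],O)
do((.637,.116),.053,.05,"b")
do((.5586,.1),.0715,.05,"y")
snap("a2",(160,480),(80,310),2)
print(np.round(caps(*get_image("top")),4).tolist())
E
```

```text
caps [[0.6367, 0.116, 0.0531]]
down False
grip t15.4 op 0.0327 gf 49.9 [0.6374 0.116  0.0209] [-0.7  0.2  4.7]
lift t16.7 op 0.0321 gf 49.6 [0.6358 0.1159 0.1884] [-1.4 -0.2 -0.6]
carry t17.5 op 0.0327 gf 49.6 [ 0.5702 -0.0734  0.1899] [ 0.1  0.3 -0.5]
low True t19.0 op 0.0327 gf 51.5 [ 0.5705 -0.0743  0.0289] [0.2 0.2 4.6]
caps [[0.5585, 0.1004, 0.0716], [0.5405, 0.2043, 0.0532], [0.4413, 0.2113, 0.0713]]
down False
grip t23.1 op 0.0325 gf 49.7 [0.5591 0.1005 0.0328] [-0.1 -0.6  4.8]
lift t24.3 op 0.0327 gf 49.6 [0.5576 0.1004 0.1886] [ 0.1  0.7 -1. ]
carry t25.1 op 0.0327 gf 49.6 [ 0.6391 -0.0693  0.1891] [-0.2  0.7 -0.5]
low True t25.9 op 0.0332 gf 50.3 [ 0.6387 -0.0687  0.0586] [ 6.2  0.8 -4.4]
[[0.5405, 0.2042, 0.0534], [0.4413, 0.2113, 0.0718]]
```

View pics/a2.png

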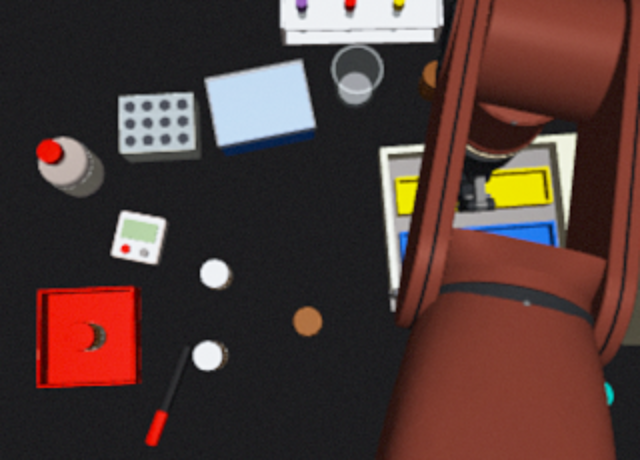

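The arm hides the lanes in this view. The second lowering stopped early, so I move the arm aside and look at the bay.

Run:
```python
from h import *
movep([.45,.15,.33],O)
p,d=snap("a3",(330,480),(130,250),4)
print(np.round(caps(p,d),4).tolist())
```

```text
[[0.5686, -0.0739, 0.0613]]
```

View pics/a3.png

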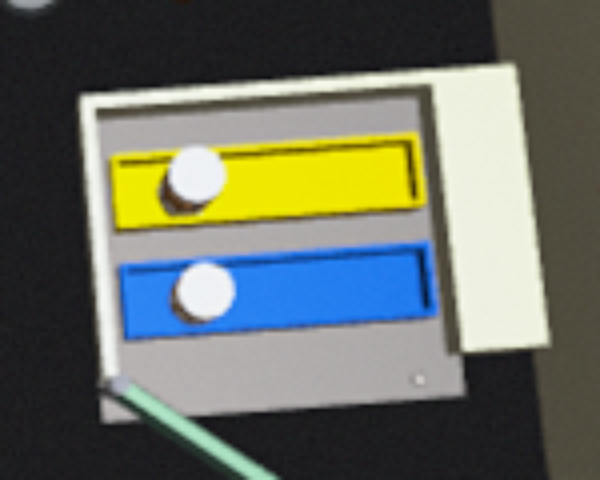

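The blue-lane vial stands at crop (205,291). The yellow one at (197,175) may be resting high or leaning, so I check its depth.

Run:
```python
from h import *
movep([.35,.25,.33],O)
for n in("top","side"):
    p,d=get_image(n);W=world(n,d)
    if n=="side": cv2.imwrite("pics/a4.png",cv2.resize(p[200:320,300:450,::-1],None,fx=4,fy=4))
    for b,s,c in blobs(masks(p)["white"],40):
        w=W[b&(d>0)]
        if len(w)<20: continue
        m=np.median(w,0)
        if .53<m[0]<.68 and -.12<m[1]<-.03 and m[2]>.04:
            z=np.percentile(w[:,2],80);t=w[w[:,2]>z-.02]; u,S,V=np.linalg.svd(t-t.mean(0),full_matrices=False)
            print(n,c,s[4],"mid",np.round((t.min(0)+t.max(0))/2,4),"ext",np.round(np.ptp(t,0),3),"n",np.round(V[2],3), np.round(S,3))
```

```text
top [380.7615894  202.24503311] 151 mid [ 0.5688 -0.0716  0.0535] ext [0.032 0.03  0.023] n [-0.014 -0.103 -0.995] [0.103 0.098 0.036]
side [358.81617647 240.83823529] 136 mid [ 0.5694 -0.0745  0.0562] ext [0.037 0.035 0.012] n [ 0.034 -0.023 -0.999] [0.103 0.099 0.023]
```

View pics/a4.png

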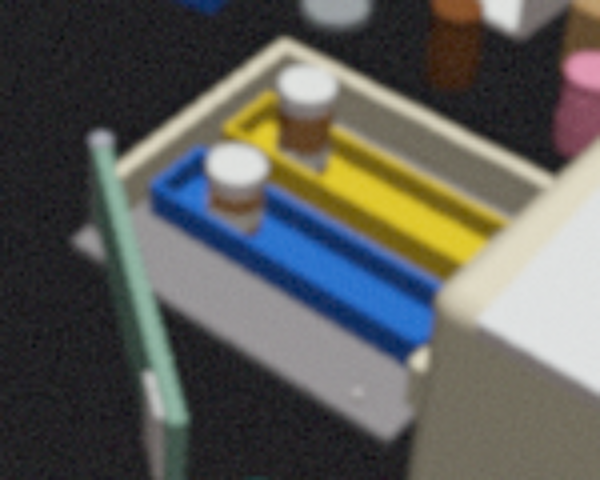

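Both vials look upright in their lanes from the side. I measure the yellow one's cap.

Run:
```python
from h import *
p,d=get_image("top");W=world("top",d)
for n,(u0,u1,v0,v1),X in(("top",(366,396,160,190),0),("side",(365,390,210,232),0)):
    p,d=get_image(n);W=world(n,d);w=W[v0:v1,u0:u1][d[v0:v1,u0:u1]>0]
    w=w[w[:,2]>.04]; zz=np.percentile(w[:,2],[50,80,97]);t=w[w[:,2]>zz[1]-.006];u,S,V=np.linalg.svd(t-t.mean(0),full_matrices=False)
    print(n,zz,np.round((t.min(0)+t.max(0))/2,4),np.round(np.ptp(t,0),3),np.round(V[2],3))
```

```text
top [0.07686836 0.0783849  0.0801746 ] [ 0.6372 -0.0683  0.0771] [0.032 0.032 0.008] [-0.02   0.014  1.   ]
side [0.06988753 0.07611935 0.07806096] [ 0.6388 -0.07    0.075 ] [0.034 0.034 0.009] [ 0.037  0.026 -0.999]
```

Yellow vial is upright on the lane floor. Next, the other two.

Run:
```python
from h import *
movep([.35,-.05,.36],O)
a=do((.5405,.204),.053,0,"b")
movep([.35,-.05,.36],O)
b=a and do((.4413,.2113),.0715,0,"y")
movep([.35,.25,.33],O)
snap("a5",(160,480),(80,310),2); snap("a6",(220,450),(150,330),3,"side")
```

```text
caps [[0.5685, -0.0736, 0.0617], [0.5404, 0.2042, 0.0534], [0.4413, 0.2114, 0.0717]]
down False
grip t34.1 op 0.0329 gf 49.7 [0.5411 0.2043 0.0209] [-0.5 -0.8  5.2]
lift t35.3 op 0.0329 gf 49.6 [0.5396 0.204  0.1886] [-0.4  0.2 -1.3]
carry t36.6 op 0.0324 gf 49.6 [ 0.5727 -0.1229  0.1898] [-0.1  0.1 -0.2]
low True t37.5 op 0.0328 gf 51.1 [ 0.5715 -0.1224  0.0457] [ 5.9 -0.5 -4. ]
caps [[0.57, -0.1213, 0.0617], [0.5674, -0.0736, 0.0614], [0.4413, 0.2114, 0.0719]]
down False
grip t43.2 op 0.0327 gf 49.6 [0.442  0.2116 0.0328] [-0.3  0.1  5. ]
lift t44.4 op 0.0328 gf 49.6 [0.4405 0.2111 0.1888] [-0.6 -0.7 -1.4]
carry t45.8 op 0.0329 gf 49.6 [ 0.6423 -0.1188  0.19  ] [-0.8 -0.4 -0.1]
low True t46.6 op 0.0328 gf 50.4 [ 0.6415 -0.119   0.0582] [ 5.5 -0.3 -4.5]
```

View pics/a5.png

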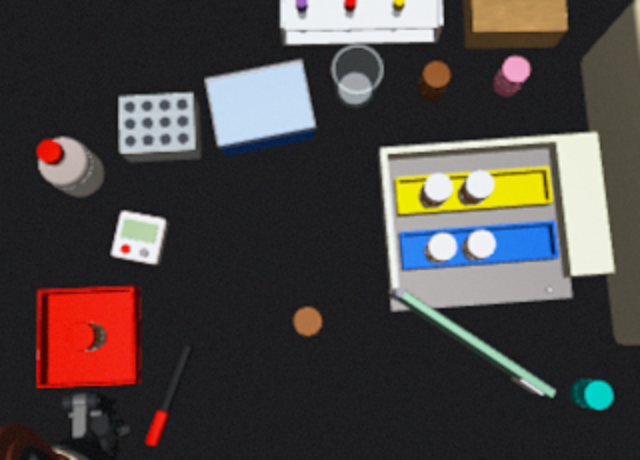

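View pics/a6.png

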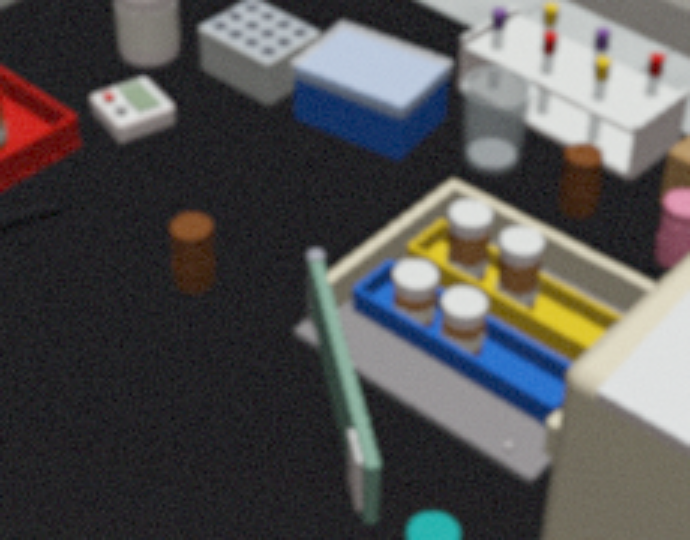

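All four white-capped vials appear to be standing in their lanes, and the bystanders have not moved. I check the heights, centring and tilt of each, plus the spent vial.

Run:
```python
from h import *
for n in("top","side"):
    p,d=get_image(n);W=world(n,d);ok=d>0;off=np.array([.0003,.0017]) if n=="top" else np.array([0,-.0017])
    for L,o in(("b",BLUE),("y",YEL)):
        for s in(.05,0):
            c=o+s*BY; m=ok&(np.hypot(W[...,0]-c[0]-off[0],W[...,1]-c[1]-off[1])<.024)&(W[...,2]>.045); w=W[m]
            z=np.percentile(w[:,2],80);t=w[w[:,2]>z-.006];q=(t.min(0)+t.max(0))[:2]/2-off-o
            V=np.linalg.svd(t-t.mean(0),full_matrices=False)[2][2]
            print(n,L,s,"z%.4f x%.4f y%.4f"%(z,q@BX,q@BY),"tilt %.3f"%np.hypot(V[0],V[1]))
    m=ok&(np.hypot(W[...,0]-.468,W[...,1]-.3655)<.045)&(W[...,2]>.045);print("spent",np.round([W[m].min(0),W[m].max(0)],3).tolist())
```

```text
top b 0.05 z0.0609 x-0.0038 y0.0496 tilt 0.004
top b 0 z0.0607 x-0.0023 y0.0027 tilt 0.007
top y 0.05 z0.0784 x-0.0026 y0.0513 tilt 0.014
top y 0 z0.0789 x-0.0025 y0.0005 tilt 0.010
spent [[0.45, 0.348, 0.046], [0.484, 0.383, 0.071]]
side b 0.05 z0.0590 x0.0001 y0.0513 tilt 0.015
side b 0 z0.0586 x-0.0020 y0.0026 tilt 0.018
side y 0.05 z0.0756 x0.0003 y0.0531 tilt 0.037
side y 0 z0.0760 x-0.0012 y0.0018 tilt 0.038
spent [[0.45, 0.342, 0.045], [0.484, 0.382, 0.069]]
```

All vials are upright, on the floor and centred within tolerance. Now the door.

Run:
```python
from h import *
H=BLUE-.048*BX-.008*BX+.107*BY
def pose(a,gap,r=.15):
    f=lambda x,y:x*BX+y*BY
    xy=H+r*f(-np.sin(a),-np.cos(a))+(.016+gap)*f(-np.cos(a),np.sin(a)); return xy,[np.pi,0,PSI-a]
print("H",H)
gripper_to(0)
xy,o=pose(.67,.04)
q=inverse_kinematics([*xy,.035],o);print(xy,q)
movep([*xy,.19],o); move_l([*xy,.035],feed=.12)
for a in(.64,.54,.44,.34,.24,.16,.10):
    xy,o=pose(a,0); move_l([*xy,.035],feed=.08,rotation=o)
st("near shut")
for a in(.07,.05,.03,.015,0,-.015,-.03):
    xy,o=pose(a,0); r=move_l([*xy,.035],feed=.03,rotation=o,max_force=14); s=st(f"{a} {r}")
    if r: break
hold(.3)
e=s["eef_pos"][:2]; b=e-.05*BX; move_l([*b,.035],feed=.1); move_l([*b,.2],feed=.15)
movep([.35,.25,.33],O)
p,d=snap("a7",(160,480),(80,310),2);snap("a8",(220,450),(150,330),3,"side")
```

```text
H [ 0.51090644 -0.0201785 ]
[ 0.3785332  -0.11025251] [-4.84125814e-01 -8.84544249e-02  2.25851376e+00 -4.44089210e-16
  9.71533317e-01  1.70267051e+00]
near shut t55.9 op 0.0001 gf 0.0 [ 0.4876 -0.1691  0.0349] [-0.4 -0.2  0.6]
0.07 False t56.1 op -0.0000 gf 0.0 [ 0.4923 -0.1698  0.035 ] [ 0.  -0.5  0.2]
0.05 False t56.4 op 0.0002 gf 0.0 [ 0.4955 -0.1702  0.035 ] [ 0.2 -0.4  0.1]
0.03 False t56.6 op 0.0001 gf 0.0 [ 0.4988 -0.1706  0.0351] [0.4 0.4 0.3]
0.015 False t56.9 op -0.0003 gf 0.0 [ 0.501  -0.1708  0.0351] [-0.3  0.2 -0.8]
0 False t57.1 op 0.0003 gf 0.0 [ 0.5032 -0.1708  0.0351] [ 0.3 -0.   0.3]
-0.015 False t57.4 op 0.0001 gf 0.0 [ 0.5044 -0.1708  0.0346] [-4.4 -0.3  0.9]
-0.03 False t57.6 op -0.0001 gf 0.0 [ 0.5043 -0.1707  0.0342] [-14.4  -1.8   8.6]
```

View pics/a7.png

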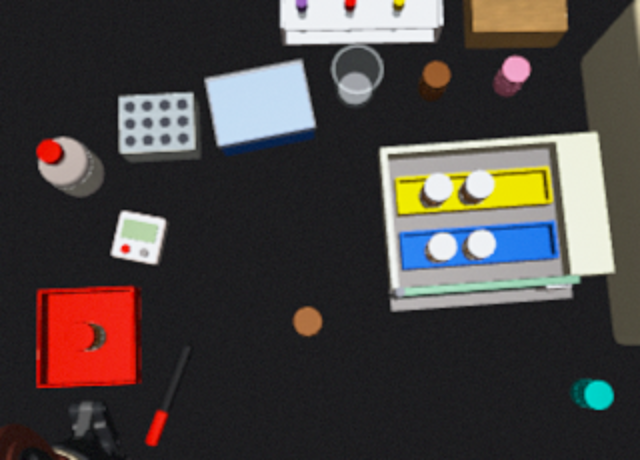

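View pics/a8.png

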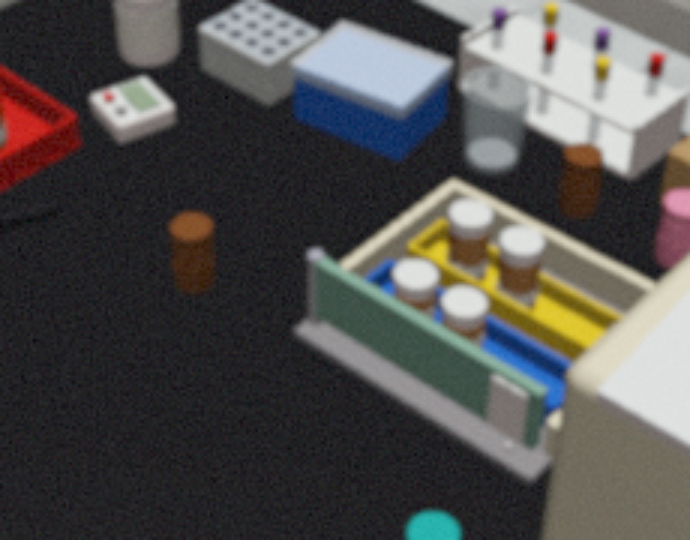

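The door looks shut: the tool ran into a hard stop at 14 N, and the catch needs only about 3 N. I measure the door's angle against the lanes.

Run:
```python
from h import *
for n in("top","side"):
    p,d=get_image(n);W=world(n,d)
    for k in("green","blue","yellow"):
        b=[b for b,s,c in blobs(masks(p)[k],200) if 310<c[0]<460 and c[1]>140 and s[4]<3000]
        for m in b:
            w=W[m&(d>0)];w=w[(w[:,2]>.068)&(w[:,2]<.09)] if k=="green" else w[(w[:,2]>.02)&(w[:,2]<.034)]
            if len(w)<30 or abs(w[:,1].mean()+.11)>.05: continue
            r=cv2.minAreaRect((w[:,:2]*1000).astype(np.float32));l=cv2.fitLine(w[:,:2].astype(np.float32),cv2.DIST_HUBER,0,.01,.01).ravel()
            print(n,k,len(w),np.round(r[0],1),np.round(r[1],1),round(r[2],2),"lineang",round(np.degrees(np.arctan2(-l[0]/l[1],1)),2))
print(observe()["time_s"],np.round(observe()["ft_force"],1))
```

```text
top green 363 [ 517.7 -126.5] [ 10.1 210.1] 3.2 lineang 3.21
top blue 288 [ 572.6 -121.9] [ 46.3 193.5] 2.88 lineang 4.83
top yellow 331 [ 642.4 -118.9] [ 48.1 195.3] 3.3 lineang 7.85
side green 398 [ 518.3 -127.2] [ 13.9 211.8] 2.55 lineang 2.77
side yellow 273 [ 641.1 -110.9] [ 49.7 176.1] 3.58 lineang 0.11
61.75 [-0.6  1.  -0.1]
```

```bash
python3 -c "
from plant import *
print(job_done())"
```

```text
the job is handed in; nothing more can be done
None
```

I handed the job in at about 62 s of robot time: the spent vial is in the red tray, the two short vials stand in the blue lane and the two tall ones in the yellow lane, and the door is shut. It met a hard stop at 14 N and measured parallel to the lanes; the hand-in call returned no verdict.

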